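# Swap the vessels on the lab bench

### The job

The three vessels stand at each other's stations: put the white beaker on the balance pan, the conical flask on the stirrer's white plate and the amber bottle in the steel spill tray, each upright and centred, using the empty cork mat as the halfway spot for one of them and leaving it empty at the end. Keep the vessels upright throughout, and do not shift or knock over the wash bottle, the tip box or the tube rack.

Things in the scene. Friction and masses are not known exactly. Their poses are not given: they have to be found in the camera images.
- flask: Loose conical flask (Erlenmeyer) of pale clear glass, about 0.13 kg, 118 mm high with its dark rubber stopper. Round: foot 64 mm across, cone narrowing to a straight neck 26 mm across from 70 to 102 mm height, stopper 24 to 27 mm across above that; easily gripped across the neck. Origin at the centre of its underside, z up. 
- beaker: Loose small white plastic beaker, open at the top, about 0.05 kg, 60 mm high, 43 mm across at the foot, 44 mm across the wall, the last 5 mm flaring to a 47 mm rim; wall 2.5 mm thick. Gripped across its outside. Origin at the centre of its underside, z up. 
- bottle: Loose amber glass reagent bottle with a plain paper label and a black screw cap, about 0.2 kg, 108 mm high. Round: body 54 mm across up to 62 mm height, shoulder above it, cap 34 mm across from 82 to 108 mm height. Gripped by the cap. Origin at the centre of its underside, z up. 
- balance: Fixed laboratory balance: white flat housing 170 x 120 mm with a display at its front edge (towards the robot) and a round steel weighing pan 92 mm across. Origin on the bench plane under the centre of the pan; z up; x points from the display to the pan. The pan's top is 45 mm above the origin. The housing reaches 60 mm from the origin in +x and 110 mm in -x, 60 mm to each side.
- stirrer: Fixed magnetic stirrer: blue housing 150 x 116 mm with a black knob on its front (towards the robot) and a square white top plate 108 mm wide. Origin on the bench plane under the centre of the white plate; z up; x points from the knob to the plate. The plate's top is 45 mm above the origin. The housing and knob reach 58 mm from the origin in +x and 104 mm in -x, 58 mm to each side.
- tray: Fixed square shallow steel spill tray, 120 x 120 mm outside, rim 16 mm high, walls 4 mm thick, floor 4 mm above the bench. Origin on the bench plane under its centre, z up, x and y along its sides.
- mat: Fixed square cork mat 110 x 110 mm, 5 mm thick, empty at the start: the free spot. Origin on the bench plane under its centre, z up, x and y along its sides.
- wash_bottle: Loose bystander: white plastic wash bottle with a red collar and a bent spout, body 58 mm across, 188 mm high. Origin at the centre of its underside, z up. 
- tip_box: Loose bystander: low blue box of yellow pipette tips, 85 x 120 mm, 49 mm high. Origin at the centre of its underside, z up. 
- tube_rack: Loose bystander: orange rack with five capped test tubes, 70 x 130 mm, 102 mm high. Origin at the centre of its underside, z up. 
Things that resemble listed ones, but are neither listed nor needed, are in the scene too. Leave any red or turquoise look-alike of the flask alone. There is more than one size of the tray; the job needs the smallest.

How it is judged:
By the outcome, as a careful person would: the job done as asked, in the order asked, and still so for the second after the job is handed in, with the robot touching nothing.
It also fails if it takes over 115 s, if anything falls off the work surface, if the arm or the gripper's body presses on something with over 40 N, if the wrist force passes 120 N, or if a joint passes its speed limit or range.

### The arm

A 7-joint arm with a two-finger parallel gripper is mounted at the origin on the work surface. World frame = base frame: x ahead of the robot, y to its left, z up, the work surface at z = 0. Lengths are in m, angles in rad, forces in N, time in s.
With the tool pointing down it reaches from about 0.425 to 0.925 m from the base axis. Payload 6.8 kg.
Tool frame: the origin (TCP) lies on the front face of the gripper's body, between the roots of the fingers; the fingertips stand 80 mm ahead of it and the grasp point (between the pads) lies 61 mm ahead of it; z points along the fingers, y is the line along which they close (so a half turn about z gives the same grasp; the last joint's range is limited). The gripper opens to 88 mm and grips with 3 to 60 N. Pads are 20 mm wide; open, the fingers measure 115 mm over their backs; the gripper's body (75 mm by 178 mm) begins 61 mm behind the grasp point.
Start: joints at [1.118, 0.477, 0.022, 1.555, -0.011, 1.109, -0.083], TCP at [0.228, -0.635, 0.303] pointing down, gripper open.
Joint ranges: [-2.96, 2.96], [-0.34, 2.1], [-1.41, 1.46], [0.24, 2.44], [-1.37, 4.51], [0.17, 1.92], [-2.96, 2.96]. Speed limits (rad/s): [2.39, 2.39, 3.14, 3.14, 3.14, 3.14, 3.14].

### API

Orientations are given as a 3x3 rotation matrix whose columns are the frame's x, y, z axes.
In Python, from cell import bot gives the robot as it stands. The module is installed in compiled form; this text tells all that it offers.
- The arm moves only by the tool arm_command, never from a script. Its argument "motion" is text: rows parted by semicolons, each of 6 numbers parted by spaces: the shift along the tool's x, y, z in m, then the turn, a rotation vector about the tool's x, y, z in degrees. In form: tx ty tz rx ry rz; .... A call has 1 to 20 rows; each row shifts and turns the commanded pose from where the row before left it, along the tool's axes as they then stand; what a row does not reach is not made up. A row lasts 1/12 s, in which the tool goes at most 41.7 mm and 7.16 degrees, less where a joint would pass 70% of its speed; a pose out of reach is approached as far as the arm can. A call is refused whole if a number of a shift passes 0.0417 or a number of a turn 7.16, either way. A call with a gripper value outside its range is refused whole. "fingers" is the opening, from -1 (shut) to 1 (fully open), set as the call begins (left out, the last holds). The fingers move at their own pace and stop on an object; the grip force is fixed at half the most. Time passes only in rows, so rows that do not move let the fingers close. It gives the time, the measured TCP pose, the force, the opening and the grip force at its end, in the units of the state.
- bot.sense(): the state, without advancing time (a new reading comes with each control period).
- bot.snapshot(name): name is "scene" or "top" or "wrist"; returns a dict with "pixels" (420x560x3 uint8, red, green, blue), "fx", "fy", "cx", "cy" (pixels), "dist_coeffs" ([k1, k2, p1, p2, k3] as OpenCV has them; the pictures are not rectified), "R" (3x3) and "t" (3): a world point X has camera coordinates R X + t. Camera axes: x right, y down, z forward; pixel columns grow to the right and rows downward; lengths in m; the calibration is good to about 2 mm. A picture is of the moment at which its call begins. There is no depth.
- bot.hand_in(): hands the job in; it is judged then, once.
The state is a dict: "t": time; "joint_positions": joint angles; "qd": joint speeds; "effort": joint torques, N m; "eef_pos": TCP position; "tool_rot": TCP orientation; "wrist_force": force on the tool from outside, world axes, zero at the start; "wrist_torque": the same for the moment, N m; "grip_width": finger opening in m; "grasp_force": force on a finger pad.
Only numpy, scipy, OpenCV 4.12 (cv2) and the standard library are available. Lean on these libraries where they do the work, as an engineer would, in place of code of your own. Each camera call takes 0.05 s, during which the arm holds its last target. There are 200 camera calls.

## Working session

There is one attempt and no reset: what is moved stays moved. The work goes in short steps, Python scripts to look and compute and a tool call to move; the robot and the scene stay as the last step left them, time stands still between calls to the robot, and variables do not carry over. Pictures are saved under pics/ and viewed, at most 14 in all, crops included, and the job is handed in when it is done.

Besides the shell and the picture viewer there is one more tool, called by a JSON object that holds its "api" and its "payload", one argument or row to a line. arm_command: Moves the arm, as the interface text tells. Its arguments: {"type":"object","properties":{"motion":{"type":"string"},"fingers":{"type":"number"}},"required":["motion"]}

```bash
mkdir -p pics; python3 - <<'E'
from cell import bot
import cv2,pickle
s=bot.sense(); print(s['t'],s['eef_pos'],s['tool_rot'],s['grip_width'])
for n in ['scene','top']:
    d=bot.snapshot(n); pickle.dump(d,open(n+'.pkl','wb')); cv2.imwrite(f'pics/{n}0.png',d['pixels'][:,:,::-1])
    print(n,d['fx'],d['cx'],d['cy'],d['dist_coeffs'],-d['R'].T@d['t'],d['R'][2])
E
```

```text
0.0 [ 0.22799609 -0.63483399  0.30169056] [[ 9.41134103e-01  3.38032638e-01 -7.32167835e-04]
 [ 3.38033409e-01 -9.41132623e-01  1.67360562e-03]
 [-1.23333712e-04 -1.82258451e-03 -9.99998331e-01]] 0.08757298264813201
scene 527.4792664852356 270.7276198434637 217.7503126454844 [-0.0790447  0.         0.         0.         0.       ] [ 1.62160246 -1.03844467  0.99689156] [-0.63967442  0.55341247 -0.53343348]
top 467.4228960790358 274.5754228328649 216.5430808759196 [-0.09179676  0.          0.          0.          0.        ] [ 0.39196245 -0.06702017  1.4713917 ] [ 0.05427843  0.01711343 -0.99837918]
```

View pics/scene0.png

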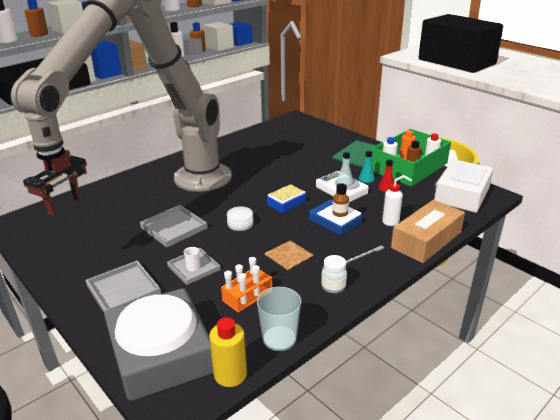

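View pics/top0.png

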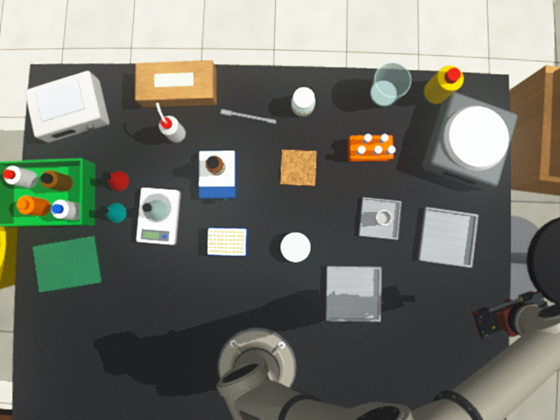

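The top view shows the flask on the balance (157,213), the bottle on the stirrer (217,175), the beaker in the small tray (380,218), and the empty mat (298,167). The scene view agrees. I'll zoom in for detail.

```bash
cat > h.py <<'E'
import cv2,pickle,numpy as np
def ray(d,uv):
    K=np.array([[d['fx'],0,d['cx']],[0,d['fy'],d['cy']],[0,0,1]])
    p=cv2.undistortPoints(np.array(uv,float).reshape(-1,1,2),K,np.array(d['dist_coeffs'])).reshape(-1,2)
    r=np.c_[p,np.ones(len(p))]@d['R']
    return -d['R'].T@d['t'],r
def onz(d,uv,z):
    c,r=ray(d,uv); return c+r*((z-c[2])/r[:,2])[:,None]
def proj(d,X):
    K=np.array([[d['fx'],0,d['cx']],[0,d['fy'],d['cy']],[0,0,1]])
    return cv2.projectPoints(np.array(X,float).reshape(-1,1,3),cv2.Rodrigues(d['R'])[0],d['t'],K,np.array(d['dist_coeffs']))[0].reshape(-1,2)
def tri(pairs):
    A=np.zeros((3,3));b=np.zeros(3)
    for d,uv in pairs:
        c,r=ray(d,[uv]); r=r[0]/np.linalg.norm(r[0]); P=np.eye(3)-np.outer(r,r); A+=P;b+=P@c
    return np.linalg.solve(A,b)
E
python3 - <<'E'
from h import *
t=pickle.load(open('top.pkl','rb'));s=pickle.load(open('scene.pkl','rb'))
cv2.imwrite('pics/topc.png',cv2.resize(t['pixels'][135:265,125:415,::-1],None,fx=2.75,fy=2.75,interpolation=cv2.INTER_CUBIC))
cv2.imwrite('pics/scc.png',cv2.resize(s['pixels'][140:300,140:400,::-1],None,fx=3,fy=3,interpolation=cv2.INTER_CUBIC))
E
```

```text
(no output)
```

View pics/topc.png

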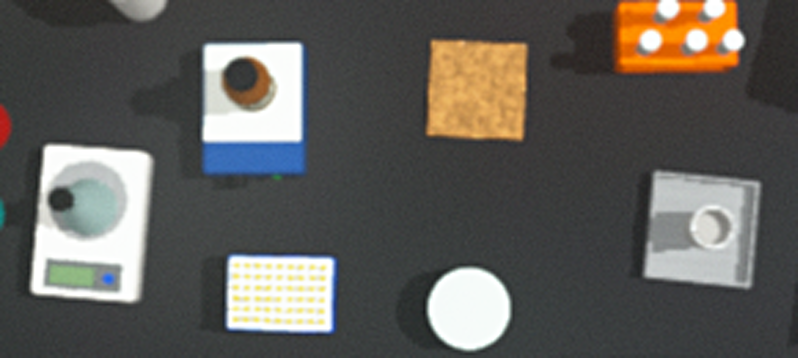

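View pics/scc.png

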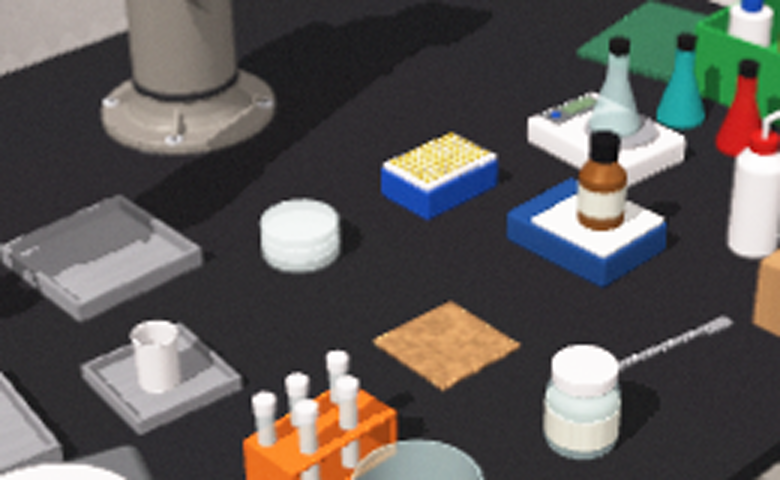

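The crops show: stopper at crop (61,199) above the pan at about (88,200), cap at (242,75) on the white plate (203–304, 43–141), mat corners near (431,40) and (524,140), the tray at (643–760, 171–288), and the beaker rim at (711,227). Next I'll measure these.

```bash
cat > meas.py <<'E'
from h import *
t=pickle.load(open('top.pkl','rb'));s=pickle.load(open('scene.pkl','rb'))
T=lambda p:np.array(p)/2.75+[125,135]-0.3
S=lambda p:np.array(p)/3+[140,140]-0.3
np.set_printoptions(precision=4,suppress=True)
def quad(n,c,z):
    P=onz(t,T(c),z); e=np.roll(P,-1,0)-P
    print(n,P.mean(0)[:2],'sides',np.linalg.norm(e,axis=1),'yaw',np.degrees(np.arctan2(e[:,1],e[:,0])))
quad('tray',[(654,171),(760,181),(750,288),(643,277)],.016)
quad('mat',[(431,40),(527,43),(524,140),(427,135)],.005)
quad('plate',[(203,43),(304,43),(304,141),(203,141)],.045)
def blob(d,box,f):
    x0,y0,x1,y1=box; im=d['pixels'][y0:y1,x0:x1].astype(int); m=f(im).astype(np.uint8)
    n,l,st,c=cv2.connectedComponentsWithStats(m); k=1+np.argmax(st[1:,4]); cs,_=cv2.findContours((l==k).astype(np.uint8),0,1)
    mr=cv2.minAreaRect(cs[0]); return c[k]+[x0,y0],st[k],mr,cs[0].reshape(-1,2)+[x0,y0]
dark=lambda im:im.max(2)<55
for n,box,sb,z in [('flaskstop',(138,203,153,216),(336,150,356,164),.163),('cap',(205,155,222,170),(334,182,348,196),.153)]:
    c,st,_,_=blob(t,box,dark); c2,st2,_,_=blob(s,sb,dark)
    print(n,c,st,onz(t,[c],z-(0 if n!='cap' else 0))[0],'scene',c2,st2,'tri',tri([(t,c),(s,c2)]))
c,st,_,ct=blob(t,(370,208,395,230),lambda im:im.min(2)>150); (e,ax,a)=cv2.fitEllipse(ct); print('beaker',c,st,e,ax,onz(t,[e,c],.064), 'rim px',.047*467/1.4)
ct=blob(t,(130,180,185,250),lambda im:im.min(2)>180)[3]; P=onz(t,ct,.04)[:,:2].astype(np.float32); print('balance',cv2.minAreaRect(P))
print('pan',onz(t,[T((88,200))],.045)[0], 'px', T((88,200)))
# brightness profile along rim of pan
for r,g in [(207,t['pixels'][207,134:180].min(1)),(213,t['pixels'][213,134:180].min(1))]: print(r,g)
print('pancol x=157',t['pixels'][188:232,157].min(1))
E
python3 meas.py
```

```text
tray [ 0.4758 -0.371 ] sides [0.1218 0.1225 0.1225 0.1212] yaw [-93.7046 175.4738  85.7152  -4.8416]
mat [ 0.63   -0.1122] sides [0.1107 0.1126 0.1114 0.1104] yaw [-90.2448 179.539   88.6232  -0.7768]
plate [0.6142 0.14  ] sides [0.1143 0.1109 0.1137 0.1113] yaw [ -88.6975 -177.9762   91.4739    2.3601]
flaskstop [146.5429 207.2286] [ 5  1  8  7 35] [0.4793 0.3195 0.163 ] scene [346. 155.] [ 7  3  7  5 31] tri [0.4799 0.3219 0.1554]
cap [210.4    158.9333] [ 2  2  8  6 15] [0.6234 0.1438 0.153 ] scene [341.1047 188.6395] [ 3  2 10 10 86] tri [0.6228 0.1428 0.1415]
beaker [383.3157 218.5253] [  0   0  25  22 415] (382.41217041015625, 218.3115997314453) (23.879650115966797, 28.181665420532227) [[ 0.4723 -0.3685  0.064 ]
 [ 0.4718 -0.3713  0.064 ]] rim px 15.677857142857144
balance ((0.4626496136188507, 0.3199668824672699), (0.1225447729229927, 0.16829702258110046), 86.69744110107422)
pan [0.4874 0.3224 0.045 ] px [156.7    207.4273]
207 [ 50  49  48  43  72 151 206 203 120  48  45  52  51  48  49  53  51  78
 128 149 153 157 164 163 162 160 164 164 163 163 165 164 169 184 191 192
 195 227 247 252 252 252 246 226 180 127]
213 [ 51  46  44  46 105 188 212 212 210 180 143 134 136 129 120 117 117 122
 129 140 144 149 154 155 158 162 157 160 161 167 167 161 167 182 186 202
 239 253 252 252 252 251 240 204 150  90]
pancol x=157 [135 246 255 253 249 225 192 191 194 194 193 182 156 143 152 151 156 157
 159 163 163 163 163 161 159 155 150 146 140 141 138 136 149 185 226 253
 253 251 252 251 254 255 190 130]
```

{"api": "arm_command", "payload": {
  "motion": "0 0 0 0 0 6.6; 0 0 0 0 0 6.6; 0 0 0 0 0 6.56; 0.031 -0.033 0 0 0 0; 0.031 -0.033 0 0 0 0; 0.031 -0.033 0 0 0 0; 0.031 -0.033 0 0 0 0; 0.031 -0.033 0 0 0 0; 0.031 -0.033 0 0 0 0; 0.031 -0.033 0 0 0 0; 0.031 -0.033 0 0 0 0; 0 0 0 0 0 0; 0 0 0 0 0 0",
  "fingers": 1
}}

```text
t: 1.18
eef_pos: [0.4586, -0.3894, 0.3023]
tool_rot: [[1.0, 0.006, 0.0], [0.006, -1.0, 0.001], [0.0, -0.001, -1.0]]
wrist_force: [-1.3, -0.4, -0.6]
grip_width: 0.0879
grasp_force: 0.0
```

```bash
cat > snap.py <<'E'
import sys
from cell import bot
from h import *
np.set_printoptions(precision=4,suppress=True)
s=bot.sense(); print(s['t'],s['eef_pos'],s['tool_rot'].round(4) if hasattr(s['tool_rot'],'round') else s['tool_rot'],s['grip_width'],s['grasp_force'],s['wrist_force'])
for a in sys.argv[1:]:
    n,o=a.split(':'); d=bot.snapshot(n); pickle.dump(d,open(o+'.pkl','wb')); cv2.imwrite(f'pics/{o}.png',d['pixels'][:,:,::-1])
E
python3 snap.py wrist:w1
```

```text
1.1833 [ 0.4586 -0.3894  0.3023] [[ 1.      0.0062  0.0001]
 [ 0.0062 -1.      0.0013]
 [ 0.0001 -0.0013 -1.    ]] 0.08785495861838709 0.0 [-1.2794 -0.3777 -0.6212]
```

View pics/w1.png

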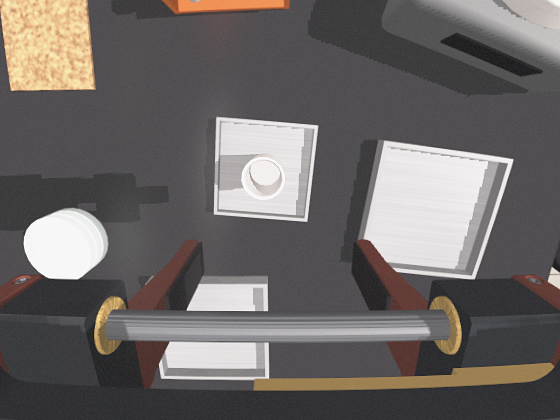

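The wrist view shows the beaker rim centred near (263.5,178), inside the small tray with corners (216,117), (318,125), (308,221), (214,213). The mat is at top left.

```bash
python3 - <<'E'
from h import *
np.set_printoptions(precision=4,suppress=True)
d=pickle.load(open('w1.pkl','rb'));t=pickle.load(open('top.pkl','rb'))
print(-d['R'].T@d['t'])
print(onz(d,[(263.5,178),(242,178),(285,178),(263,157),(263,200)],.064))
P=onz(d,[(216,117),(318,125),(308,221),(214,213)],.016);print(P.mean(0),np.linalg.norm(np.diff(P,axis=0),axis=1))
print(onz(t,[(711/2.75+124.7,227.5/2.75+134.7)],.064))
E
```

```text
[ 0.5364 -0.388   0.3834]
[[ 0.4762 -0.3726  0.064 ]
 [ 0.4761 -0.3496  0.064 ]
 [ 0.4763 -0.3956  0.064 ]
 [ 0.4985 -0.3722  0.064 ]
 [ 0.4519 -0.3719  0.064 ]]
[ 0.4759 -0.3709  0.016 ] [0.12   0.1194 0.1205]
[[ 0.4751 -0.371   0.064 ]]
```

{"api": "arm_command", "payload": {
  "motion": "0.0087 -0.0085 0.01 0 0 0.35; 0.0087 -0.0085 0.02 0 0 0; 0 0 0.03 0 0 0; 0 0 0.03 0 0 0; 0 0 0.02 0 0 0; 0 0 0 0 0 0; 0 0 0 0 0 0"
}}

```text
t: 1.82
eef_pos: [0.4721, -0.3768, 0.192]
tool_rot: [[1.0, -0.009, -0.003], [-0.009, -1.0, 0.001], [-0.003, -0.001, -1.0]]
wrist_force: [0.2, -0.6, 0.1]
grip_width: 0.0876
grasp_force: 0.0
```

{"api": "arm_command", "payload": {
  "motion": "0.004 -0.0043 0.02 0 0 -0.4; 0 0 0.02 0 0 0; 0 0 0.02 0 0 0; 0 0 0.01 0 0 0; 0 0 0 0 0 0; 0 0 0 0 0 0"
}}

```text
t: 2.32
eef_pos: [0.4781, -0.3721, 0.1238]
tool_rot: [[1.0, -0.0, 0.001], [-0.0, -1.0, -0.001], [0.001, 0.001, -1.0]]
wrist_force: [0.1, 0.3, 0.2]
grip_width: 0.0878
grasp_force: 0.0
```

{"api": "arm_command", "payload": {
  "motion": "-0.002 0 0.012 0 0 0; 0 0 0.011 0 0 0; 0 0 0 0 0 0; 0 0 0 0 0 0; 0 0 0 0 0 0"
}}

```text
t: 2.73
eef_pos: [0.4759, -0.3712, 0.0997]
tool_rot: [[1.0, 0.001, -0.0], [0.001, -1.0, 0.0], [-0.0, -0.0, -1.0]]
wrist_force: [0.1, -0.0, 0.6]
grip_width: 0.0877
grasp_force: 0.0
```

{"api": "arm_command", "payload": {
  "motion": "0 0 0 0 0 0; 0 0 0 0 0 0; 0 0 0 0 0 0; 0 0 0 0 0 0; 0 0 0 0 0 0; 0 0 0 0 0 0; 0 0 0 0 0 0; 0 0 0 0 0 0; 0 0 0 0 0 0",
  "fingers": -1
}}

```text
t: 3.48
eef_pos: [0.4758, -0.3711, 0.0996]
tool_rot: [[1.0, 0.001, -0.0], [0.001, -1.0, 0.0], [-0.0, -0.0, -1.0]]
wrist_force: [0.4, 0.5, -1.2]
grip_width: 0.0447
grasp_force: 30.0
```

{"api": "arm_command", "payload": {
  "motion": "0 0 -0.015 0 0 0; 0 0 -0.03 0 0 0; 0 0 -0.035 0 0 0; 0 0 -0.03 0 0 0; 0.01 -0.016 -0.015 0 0 0; 0.018 -0.03 0 0 0 0; 0.018 -0.03 0 0 0 0; 0.018 -0.03 0 0 0 0; 0.018 -0.03 0 0 0 0; 0.018 -0.03 0 0 0 0; 0.018 -0.03 0 0 0 0; 0.018 -0.03 0 0 0 0; 0.012 -0.02 0 0 0 0; 0.006 -0.013 0 0 0 0; 0 0 0 0 0 0; 0 0 0 0 0 0; 0 0 0 0 0 0"
}}

```text
t: 4.9
eef_pos: [0.6287, -0.1146, 0.2245]
tool_rot: [[1.0, -0.002, -0.001], [-0.002, -1.0, -0.002], [-0.001, 0.002, -1.0]]
wrist_force: [-0.2, -0.8, -0.6]
grip_width: 0.0443
grasp_force: 30.0
```

```bash
python3 snap.py wrist:w2
```

```text
4.9 [ 0.6287 -0.1146  0.2245] [[ 1.     -0.0019 -0.001 ]
 [-0.0019 -1.     -0.0015]
 [-0.001   0.0015 -1.    ]] 0.044318064963224255 29.957810842188337 [-0.2083 -0.755  -0.5596]
```

View pics/w2.png

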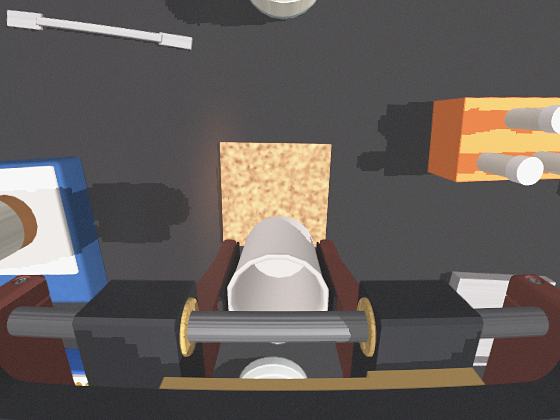

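The beaker is held upright over the mat. The mat's far corners are at (220,142) and (331,145).

```bash
python3 - <<'E'
from h import *
d=pickle.load(open('w2.pkl','rb'))
P=onz(d,[(220,142),(331,145)],.005);print(P)
v=P[1]-P[0];v/=np.linalg.norm(v);n=np.array([v[1],-v[0],0]);print(P.mean(0)+.055*n, P.mean(0)-.055*n)
E
```

```text
[[ 0.68549074 -0.05748063  0.005     ]
 [ 0.68226613 -0.16599164  0.005     ]]
[ 0.6289027  -0.11010243  0.005     ] [ 0.73885416 -0.11336984  0.005     ]
```

{"api": "arm_command", "payload": {
  "motion": "0.001 -0.003 0.02 0 0 0; 0 0 0.03 0 0 0; 0 0 0.03 0 0 0; 0 0 0.018 0 0 0; 0 0 0.008 0 0 0; 0 0 0 0 0 0; 0 0 0 0 0 0"
}}

```text
t: 5.53
eef_pos: [0.6308, -0.1103, 0.1193]
tool_rot: [[1.0, -0.001, 0.0], [-0.001, -1.0, -0.001], [0.0, 0.001, -1.0]]
wrist_force: [-0.1, 0.3, -0.3]
grip_width: 0.0447
grasp_force: 30.0
```

Well centred. Lower and release.

{"api": "arm_command", "payload": {
  "motion": "0 0 0.01 0 0 0; 0 0 0.007 0 0 0; 0 0 0 0 0 0; 0 0 0 0 0 0; 0 0 0 0 0 0"
}}

```text
t: 5.95
eef_pos: [0.6309, -0.109, 0.102]
tool_rot: [[1.0, 0.001, 0.0], [0.001, -1.0, -0.0], [0.0, 0.0, -1.0]]
wrist_force: [-0.3, -0.7, -0.4]
grip_width: 0.0443
grasp_force: 30.0
```

{"api": "arm_command", "payload": {
  "motion": "0 0 0 0 0 0; 0 0 0 0 0 0; 0 0 0 0 0 0; 0 0 0 0 0 0; 0 0 -0.02 0 0 0; 0 0 -0.035 0 0 0; 0 0 -0.04 0 0 0; 0 0 -0.04 0 0 0; 0 0 -0.04 0 0 0; -0.009 -0.031 -0.025 0 0 0; -0.009 -0.031 0 0 0 0; -0.009 -0.031 0 0 0 0; -0.009 -0.031 0 0 0 0; -0.009 -0.031 0 0 0 0; -0.009 -0.031 0 0 0 0; -0.009 -0.031 0 0 0 0; -0.009 -0.031 0 0 0 0; 0 0 0 0 0 0; 0 0 0 0 0 0; 0 0 0 0 0 0",
  "fingers": 1
}}

```text
t: 7.62
eef_pos: [0.5586, 0.1383, 0.3017]
tool_rot: [[1.0, 0.001, 0.0], [0.001, -1.0, -0.001], [0.0, 0.001, -1.0]]
wrist_force: [0.1, -0.5, 0.0]
grip_width: 0.0879
grasp_force: 0.0
```

```bash
python3 snap.py wrist:w3 top:t3
```

```text
7.6167 [0.5586 0.1383 0.3017] [[ 1.      0.0006  0.0003]
 [ 0.0006 -1.     -0.0006]
 [ 0.0003  0.0006 -1.    ]] 0.08790037709329984 0.0 [ 0.0769 -0.5364  0.044 ]
```

View pics/w3.png

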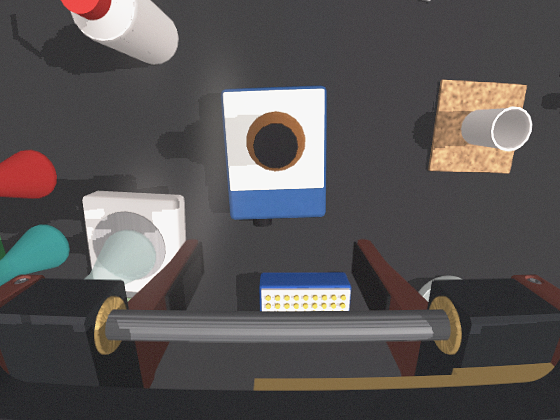

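The beaker stands centred on the mat at (490,130), and the bottle cap is a dark disc near (276,146) on the white plate (224–326, 88–192).

```bash
python3 - <<'E'
from h import *
np.set_printoptions(precision=4,suppress=True)
d=pickle.load(open('w3.pkl','rb'))
m=(d['pixels'][105:180,240:315].max(2)<70).astype(np.uint8)
n,l,st,c=cv2.connectedComponentsWithStats(m);k=1+np.argmax(st[1:,4]);ct=cv2.findContours((l==k).astype(np.uint8),0,1)[0][0]
e,r=cv2.minEnclosingCircle(ct);e=np.array(e)+[240,105];cc=c[k]+[240,105];print(st[k],e,r,cc,onz(d,[e,cc,e+[r,0],e-[r,0]],.153))
P=onz(d,[(223,91),(325,88),(326,189),(229,193)],.045);print(P,P.mean(0))
im=d['pixels'].min(2); ys,xs=np.where(im[80:200,215:335]>170); R=cv2.minAreaRect(onz(d,np.c_[xs+215,ys+80],.045)[:,:2].astype(np.float32)); print(R)
E
```

```text
[  13   19   44   44 1517] [275.0602 145.4005] 22.209636688232422 [274.9519 145.4746] [[0.6179 0.1414 0.153 ]
 [0.6178 0.1415 0.153 ]
 [0.6179 0.1248 0.153 ]
 [0.6179 0.158  0.153 ]]
[[0.6661 0.1971 0.045 ]
 [0.669  0.0896 0.045 ]
 [0.5602 0.0842 0.045 ]
 [0.5555 0.1953 0.045 ]] [0.6127 0.1415 0.045 ]
((0.6136364340782166, 0.1425316482782364), (0.10695387423038483, 0.10743159800767899), 1.8809294700622559)
```

{"api": "arm_command", "payload": {
  "motion": "0.02 -0.001 0 0 0 0; 0.02 -0.001 0 0 0 0; 0.0194 -0.0012 0 0 0 0; 0 0 0.02 0 0 0; 0 0 0.02 0 0 0; 0 0 0.02 0 0 0; 0 0 0.015 0 0 0; 0 0 0 0 0 0; 0 0 0 0 0 0; 0 0 0 0 0 0"
}}

```text
t: 8.55
eef_pos: [0.6187, 0.1415, 0.2277]
tool_rot: [[1.0, -0.001, 0.001], [-0.001, -1.0, 0.0], [0.001, -0.0, -1.0]]
wrist_force: [0.2, 0.1, 0.4]
grip_width: 0.088
grasp_force: 0.0
```

{"api": "arm_command", "payload": {
  "motion": "0 0 0.012 0 0 0; 0 0 0.01 0 0 0; 0 0 0 0 0 0; 0 0 0 0 0 0; 0 0 0 0 0 0"
}}

```text
t: 8.97
eef_pos: [0.6179, 0.1422, 0.2046]
tool_rot: [[1.0, 0.001, -0.0], [0.001, -1.0, -0.0], [-0.0, 0.0, -1.0]]
wrist_force: [-0.4, 1.2, 0.6]
grip_width: 0.0878
grasp_force: 0.0
```

{"api": "arm_command", "payload": {
  "motion": "0 0 0 0 0 0; 0 0 0 0 0 0; 0 0 0 0 0 0; 0 0 0 0 0 0; 0 0 0 0 0 0; 0 0 0 0 0 0; 0 0 0 0 0 0; 0 0 0 0 0 0; 0 0 0 0 0 0",
  "fingers": -1
}}

```text
t: 9.72
eef_pos: [0.6179, 0.142, 0.2046]
tool_rot: [[1.0, 0.001, -0.0], [0.001, -1.0, -0.0], [-0.0, 0.0, -1.0]]
wrist_force: [0.5, -0.6, 0.1]
grip_width: 0.0336
grasp_force: 30.0
```

{"api": "arm_command", "payload": {
  "motion": "0 0 -0.01 0 0 0; 0 0 -0.02 0 0 0; 0 0 -0.03 0 0 0; 0 0 -0.025 0 0 0; 0 0 -0.01 0 0 0; -0.004 0.014 0 0 0 0; -0.007 0.025 0 0 0 0; -0.009 0.033 0 0 0 0; -0.009 0.033 0 0 0 0; -0.009 0.033 0 0 0 0; -0.009 0.033 0 0 0 0; -0.009 0.033 0 0 0 0; -0.009 0.033 0 0 0 0; -0.009 0.033 0 0 0 0; -0.009 0.033 0 0 0 0; -0.009 0.033 0 0 0 0; -0.009 0.033 0 0 0 0; -0.009 0.033 0 0 0 0; -0.009 0.033 0 0 0 0; -0.009 0.033 0 0 0 0"
}}

```text
t: 11.38
eef_pos: [0.4875, -0.3277, 0.2977]
tool_rot: [[1.0, -0.0, -0.003], [-0.0, -1.0, 0.001], [-0.003, -0.001, -1.0]]
wrist_force: [0.5, -0.8, -2.2]
grip_width: 0.0331
grasp_force: 30.0
```

{"api": "arm_command", "payload": {
  "motion": "-0.007 0.025 0 0 0 0; -0.004 0.014 0 0 0 0; 0 0 0 0 0 0; 0 0 0 0 0 0; 0 0 0 0 0 0"
}}

```text
t: 11.8
eef_pos: [0.4789, -0.3636, 0.2984]
tool_rot: [[1.0, 0.002, -0.002], [0.002, -1.0, 0.002], [-0.002, -0.002, -1.0]]
wrist_force: [-0.1, 0.8, -2.7]
grip_width: 0.0334
grasp_force: 30.0
```

{"api": "arm_command", "payload": {
  "motion": "-0.003 0.0074 0.01 0 0 0; 0 0 0.02 0 0 0; 0 0 0.03 0 0 0; 0 0 0.03 0 0 0; 0 0 0.02 0 0 0; 0 0 0.008 0 0 0; 0 0 0 0 0 0; 0 0 0 0 0 0; 0 0 0 0 0 0"
}}

```text
t: 12.55
eef_pos: [0.4772, -0.3727, 0.1831]
tool_rot: [[1.0, 0.001, 0.002], [0.001, -1.0, -0.001], [0.002, 0.001, -1.0]]
wrist_force: [-0.5, -0.6, -2.3]
grip_width: 0.0335
grasp_force: 30.0
```

{"api": "arm_command", "payload": {
  "motion": "-0.001 -0.0015 0.008 0 0 0; 0 0 0.006 0 0 0; 0 0 0.004 0 0 0; 0 0 0 0 0 0; 0 0 0 0 0 0; 0 0 0 0 0 0"
}}

```text
t: 13.05
eef_pos: [0.4752, -0.3707, 0.1636]
tool_rot: [[1.0, 0.001, -0.0], [0.001, -1.0, 0.0], [-0.0, -0.0, -1.0]]
wrist_force: [-0.1, 0.1, -3.3]
grip_width: 0.0334
grasp_force: 30.0
```

{"api": "arm_command", "payload": {
  "motion": "0 0 0 0 0 0; 0 0 0 0 0 0; 0 0 0 0 0 0; 0 0 0 0 0 0; 0 0 -0.02 0 0 0; 0 0 -0.03 0 0 0; 0 0 -0.035 0 0 0; 0 0 -0.035 0 0 0; 0 0 -0.02 0 0 0; 0 -0.03 0 0 0 0; 0 -0.033 0 0 0 0; 0 -0.033 0 0 0 0; 0 -0.033 0 0 0 0; 0 -0.033 0 0 0 0; 0 -0.033 0 0 0 0; 0 -0.033 0 0 0 0; 0 -0.033 0 0 0 0; 0 -0.033 0 0 0 0; 0 -0.033 0 0 0 0; 0 -0.033 0 0 0 0",
  "fingers": 1
}}

```text
t: 14.72
eef_pos: [0.4748, -0.0093, 0.3041]
tool_rot: [[1.0, 0.001, 0.001], [0.001, -1.0, -0.0], [0.001, 0.0, -1.0]]
wrist_force: [0.9, -0.1, 0.2]
grip_width: 0.088
grasp_force: 0.0
```

```bash
python3 snap.py top:t4
```

```text
14.7167 [ 0.4748 -0.0093  0.3041] [[ 1.      0.0006  0.0009]
 [ 0.0006 -1.     -0.0001]
 [ 0.0009  0.0001 -1.    ]] 0.08798702945627476 0.0 [ 0.8594 -0.072   0.172 ]
```

{"api": "arm_command", "payload": {
  "motion": "-0.004 -0.033 0 0 0 0; -0.004 -0.033 0 0 0 0; -0.004 -0.033 0 0 0 0; -0.004 -0.033 0 0 0 0; -0.004 -0.033 0 0 0 0; -0.004 -0.033 0 0 0 0; -0.004 -0.033 0 0 0 0; -0.004 -0.033 0 0 0 0; -0.004 -0.033 0 0 0 0; -0.004 -0.03 0 0 0 0; 0 0 0 0 0 0; 0 0 0 0 0 0; 0 0 0 0 0 0"
}}

```text
t: 15.85
eef_pos: [0.435, 0.3153, 0.3035]
tool_rot: [[1.0, 0.0, -0.0], [0.0, -1.0, -0.001], [-0.0, 0.001, -1.0]]
wrist_force: [0.2, -1.0, 0.1]
grip_width: 0.0878
grasp_force: 0.0
```

```bash
python3 snap.py wrist:w4
```

```text
15.85 [0.435  0.3153 0.3035] [[ 1.      0.0004 -0.0001]
 [ 0.0004 -1.     -0.0008]
 [-0.0001  0.0008 -1.    ]] 0.08778859230958001 0.0 [ 0.1833 -0.9738  0.0988]
```

View pics/w4.png

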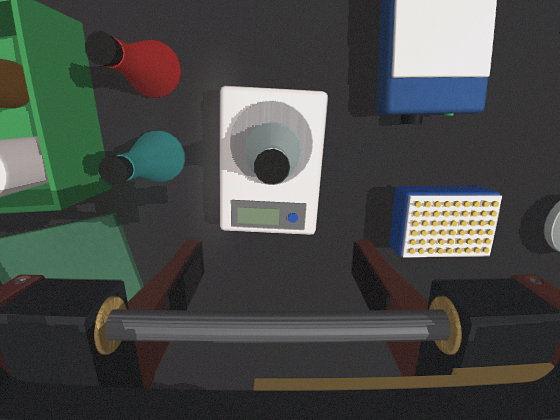

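The wrist view shows the stopper disc at about (272,166) and the pan circle at about (271,142). The housing spans (220–327, 87–234).

```bash
python3 - <<'E'
from h import *
np.set_printoptions(precision=4,suppress=True)
d=pickle.load(open('w4.pkl','rb'))
m=(d['pixels'][140:192,245:300].max(2)<60).astype(np.uint8)
n,l,st,c=cv2.connectedComponentsWithStats(m);k=1+np.argmax(st[1:,4]);ct=cv2.findContours((l==k).astype(np.uint8),0,1)[0][0]
e,r=cv2.minEnclosingCircle(ct);e=np.array(e)+[245,140];print(st[k],e,r,c[k]+[245,140],onz(d,[e,c[k]+[245,140],e+[r,0],e-[r,0]],.163))
print('pan pts',onz(d,[(230,142),(312,142),(271,101),(271,141)],.045))
ys,xs=np.where(d['pixels'][80:240,210:335].min(2)>200);P=onz(d,np.c_[xs+210,ys+80],.042)[:,:2].astype(np.float32);print(cv2.minAreaRect(P))
g=d['pixels'].min(2);print(g[125,222:240],g[125,300:325]);print(g[92:112,271])
E
```

```text
[  9   9  36  35 965] [271.2143 166.5   ] 17.7928409576416 [271.2705 166.2497] [[0.4796 0.3211 0.163 ]
 [0.4798 0.3211 0.163 ]
 [0.4796 0.308  0.163 ]
 [0.4796 0.3342 0.163 ]]
pan pts [[0.4892 0.3689 0.045 ]
 [0.4891 0.2785 0.045 ]
 [0.5322 0.3234 0.045 ]
 [0.4902 0.3237 0.045 ]]
((0.4642500579357147, 0.32352203130722046), (0.11203451454639435, 0.16152846813201904), 87.02999877929688)
[196 216 222 226 224 226 230 184 171 171 170 157 151 155 153 161 158 153] [157 157 162 161 161 159 163 156 162 209 232 231 231 231 231 232 231 230
 231 231 231 228 227 226 209]
[228 232 231 231 231 231 231 233 223 160 154 156 154 155 154 153 155 153
 156 159]
```

{"api": "arm_command", "payload": {
  "motion": "0.015 -0.002 0 0 0 0; 0.015 -0.002 0 0 0 0; 0.0147 -0.0018 0 0 0 0; 0 0 0.02 0 0 0; 0 0 0.025 0 0 0; 0 0 0.025 0 0 0; 0 0 0.015 0 0 0; 0 0 0 0 0 0; 0 0 0 0 0 0; 0 0 0 0 0 0"
}}

```text
t: 16.73
eef_pos: [0.4803, 0.3215, 0.2199]
tool_rot: [[1.0, -0.001, 0.001], [-0.001, -1.0, 0.001], [0.001, -0.001, -1.0]]
wrist_force: [0.9, 0.0, 1.1]
grip_width: 0.0875
grasp_force: 0.0
```

{"api": "arm_command", "payload": {
  "motion": "0 0 0.014 0 0 0; 0 0 0.012 0 0 0; 0 0 0 0 0 0; 0 0 0 0 0 0; 0 0 0 0 0 0"
}}

```text
t: 17.15
eef_pos: [0.4797, 0.3221, 0.1933]
tool_rot: [[1.0, 0.001, 0.001], [0.001, -1.0, 0.0], [0.001, -0.0, -1.0]]
wrist_force: [0.1, 0.3, -0.2]
grip_width: 0.0883
grasp_force: 0.0
```

{"api": "arm_command", "payload": {
  "motion": "0 0 0 0 0 0; 0 0 0 0 0 0; 0 0 0 0 0 0; 0 0 0 0 0 0; 0 0 0 0 0 0; 0 0 0 0 0 0; 0 0 0 0 0 0; 0 0 0 0 0 0; 0 0 0 0 0 0",
  "fingers": -1
}}

```text
t: 17.9
eef_pos: [0.4794, 0.3219, 0.1926]
tool_rot: [[1.0, 0.001, -0.0], [0.001, -1.0, -0.0], [-0.0, 0.0, -1.0]]
wrist_force: [0.4, -1.1, 0.6]
grip_width: 0.0312
grasp_force: 0.6
```

Not closed fully yet.

{"api": "arm_command", "payload": {
  "motion": "0 0 0 0 0 0; 0 0 0 0 0 0; 0 0 0 0 0 0; 0 0 0 0 0 0"
}}

```text
t: 18.23
eef_pos: [0.4795, 0.3216, 0.1926]
tool_rot: [[1.0, 0.0, 0.0], [0.0, -1.0, -0.0], [0.0, 0.0, -1.0]]
wrist_force: [1.2, -1.2, 0.9]
grip_width: 0.0258
grasp_force: 30.9
```

{"api": "arm_command", "payload": {
  "motion": "0 0 -0.01 0 0 0; 0 0 -0.02 0 0 0; 0 0 -0.03 0 0 0; 0 0 -0.03 0 0 0; 0 0 -0.01 0 0 0; 0.008 0.01 0 0 0 0; 0.015 0.02 0 0 0 0; 0.018 0.025 0 0 0 0; 0.018 0.025 0 0 0 0; 0.018 0.025 0 0 0 0; 0.018 0.025 0 0 0 0; 0.018 0.025 0 0 0 0; 0.013 0.015 0 0 0 0; 0.008 0.01 0 0 0 0; 0 0 0 0 0 0; 0 0 0 0 0 0; 0 0 0 0 0 0"
}}

```text
t: 19.65
eef_pos: [0.6125, 0.1438, 0.292]
tool_rot: [[1.0, 0.003, -0.002], [0.003, -1.0, 0.001], [-0.002, -0.001, -1.0]]
wrist_force: [0.2, 0.8, -1.4]
grip_width: 0.0257
grasp_force: 30.7
```

{"api": "arm_command", "payload": {
  "motion": "0.001 0.0018 0.01 0 0 0; 0 0 0.02 0 0 0; 0 0 0.025 0 0 0; 0 0 0.02 0 0 0; 0 0 0.01 0 0 0; 0 0 0 0 0 0; 0 0 0 0 0 0; 0 0 0 0 0 0"
}}

```text
t: 20.32
eef_pos: [0.6152, 0.141, 0.2089]
tool_rot: [[1.0, 0.001, 0.002], [0.001, -1.0, 0.001], [0.002, -0.001, -1.0]]
wrist_force: [0.2, -0.1, -1.4]
grip_width: 0.026
grasp_force: 30.7
```

{"api": "arm_command", "payload": {
  "motion": "-0.001 -0.001 0.007 0 0 0; 0 0 0.005 0 0 0; 0 0 0.003 0 0 0; 0 0 0 0 0 0; 0 0 0 0 0 0; 0 0 0 0 0 0"
}}

```text
t: 20.82
eef_pos: [0.6136, 0.1412, 0.1926]
tool_rot: [[1.0, 0.001, -0.0], [0.001, -1.0, -0.0], [-0.0, 0.0, -1.0]]
wrist_force: [-0.5, 0.2, -1.4]
grip_width: 0.0258
grasp_force: 29.9
```

{"api": "arm_command", "payload": {
  "motion": "0 0 0.001 0 0 0; 0 0 0 0 0 0; 0 0 0 0 0 0; 0 0 0 0 0 0; 0 0 0 0 0 0; 0 0 -0.02 0 0 0; 0 0 -0.03 0 0 0; 0 0 -0.035 0 0 0; 0 0 -0.025 0 0 0; -0.005 0.028 0 0 0 0; -0.005 0.032 0 0 0 0; -0.005 0.032 0 0 0 0; -0.005 0.032 0 0 0 0; -0.005 0.032 0 0 0 0; -0.005 0.032 0 0 0 0; -0.005 0.032 0 0 0 0; -0.005 0.03 0 0 0 0; 0 0 0 0 0 0; 0 0 0 0 0 0; 0 0 0 0 0 0",
  "fingers": 1
}}

```text
t: 22.48
eef_pos: [0.5739, -0.1081, 0.3018]
tool_rot: [[1.0, 0.001, 0.0], [0.001, -1.0, 0.001], [0.0, -0.001, -1.0]]
wrist_force: [0.8, 0.9, -0.1]
grip_width: 0.0876
grasp_force: 0.0
```

```bash
python3 snap.py wrist:w5
```

```text
22.4833 [ 0.5739 -0.1081  0.3018] [[ 1.      0.0011  0.0003]
 [ 0.0011 -1.      0.0006]
 [ 0.0003 -0.0006 -1.    ]] 0.08760371784630129 0.0 [ 0.7691  0.8558 -0.0803]
```

View pics/w5.png

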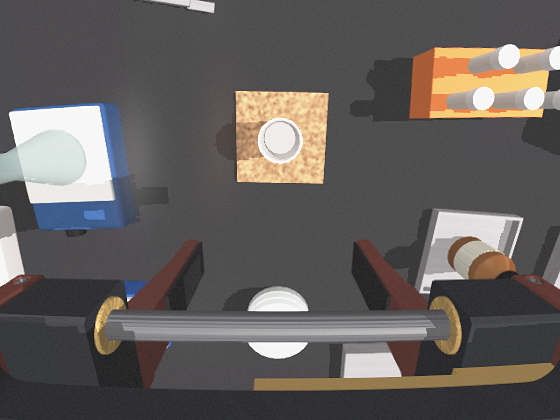

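The flask and bottle are standing, and the beaker rim is centred at (280,140) on the mat.

```bash
python3 - <<'E'
from h import *
d=pickle.load(open('w5.pkl','rb'));print(onz(d,[(280,140),(258,140),(302,140)],.065))
E
```

```text
[[ 0.6315755  -0.1090478   0.065     ]
 [ 0.63158589 -0.08639734  0.065     ]
 [ 0.63160846 -0.13169646  0.065     ]]
```

{"api": "arm_command", "payload": {
  "motion": "0.02 0 0 0 0 0; 0.02 0 0 0 0 0; 0.017 0.001 0.01 0 0 0; 0 0 0.03 0 0 0; 0 0 0.04 0 0 0; 0 0 0.04 0 0 0; 0 0 0.03 0 0 0; 0 0 0.02 0 0 0; 0 0 0 0 0 0; 0 0 0 0 0 0; 0 0 0 0 0 0"
}}

```text
t: 23.45
eef_pos: [0.632, -0.1087, 0.1332]
tool_rot: [[1.0, 0.002, 0.002], [0.002, -1.0, 0.0], [0.002, -0.0, -1.0]]
wrist_force: [0.2, -0.5, -0.1]
grip_width: 0.0879
grasp_force: 0.0
```

{"api": "arm_command", "payload": {
  "motion": "0 0 0.012 0 0 0; 0 0 0.012 0 0 0; 0 0 0.007 0 0 0; 0 0 0 0 0 0; 0 0 0 0 0 0; 0 0 0 0 0 0"
}}

```text
t: 23.95
eef_pos: [0.6309, -0.1098, 0.1008]
tool_rot: [[1.0, 0.001, 0.0], [0.001, -1.0, -0.0], [0.0, 0.0, -1.0]]
wrist_force: [-1.1, 0.6, -0.6]
grip_width: 0.0877
grasp_force: 0.0
```

{"api": "arm_command", "payload": {
  "motion": "0 0 0 0 0 0; 0 0 0 0 0 0; 0 0 0 0 0 0; 0 0 0 0 0 0; 0 0 0 0 0 0; 0 0 0 0 0 0; 0 0 0 0 0 0; 0 0 0 0 0 0; 0 0 0 0 0 0; 0 0 0 0 0 0",
  "fingers": -1
}}

```text
t: 24.78
eef_pos: [0.6308, -0.1099, 0.1007]
tool_rot: [[1.0, 0.001, 0.0], [0.001, -1.0, -0.0], [0.0, 0.0, -1.0]]
wrist_force: [0.4, 0.1, 0.8]
grip_width: 0.0448
grasp_force: 30.0
```

{"api": "arm_command", "payload": {
  "motion": "0 0 -0.015 0 0 0; 0 0 -0.03 0 0 0; 0 0 -0.04 0 0 0; 0 0 -0.04 0 0 0; 0 0 -0.04 0 0 0; 0 0 -0.04 0 0 0; 0 0 -0.015 0 0 0; -0.01 -0.03 0 0 0 0; -0.01 -0.03 0 0 0 0; -0.01 -0.03 0 0 0 0; -0.01 -0.03 0 0 0 0; -0.01 -0.03 0 0 0 0; -0.01 -0.03 0 0 0 0; -0.01 -0.03 0 0 0 0; -0.01 -0.03 0 0 0 0; -0.01 -0.03 0 0 0 0; -0.01 -0.03 0 0 0 0; -0.01 -0.03 0 0 0 0; -0.01 -0.03 0 0 0 0; -0.01 -0.03 0 0 0 0"
}}

```text
t: 26.45
eef_pos: [0.4995, 0.2815, 0.3206]
tool_rot: [[1.0, 0.001, -0.0], [0.001, -1.0, -0.0], [-0.0, 0.0, -1.0]]
wrist_force: [-0.3, -0.5, -0.4]
grip_width: 0.0443
grasp_force: 30.0
```

{"api": "arm_command", "payload": {
  "motion": "-0.008 -0.024 0 0 0 0; -0.006 -0.018 0 0 0 0; 0 0 0 0 0 0; 0 0 0 0 0 0; 0 0 0 0 0 0"
}}

```text
t: 26.87
eef_pos: [0.4868, 0.3211, 0.3204]
tool_rot: [[1.0, -0.0, -0.0], [-0.0, -1.0, -0.001], [-0.0, 0.001, -1.0]]
wrist_force: [0.6, -0.9, 0.1]
grip_width: 0.0442
grasp_force: 30.0
```

```bash
python3 snap.py wrist:w6
```

```text
26.8667 [0.4868 0.3211 0.3204] [[ 1.     -0.0002 -0.0001]
 [-0.0002 -1.     -0.0011]
 [-0.0001  0.0011 -1.    ]] 0.044198122123146305 29.99983376358614 [ 0.5627 -0.868   0.1304]
```

View pics/w6.png

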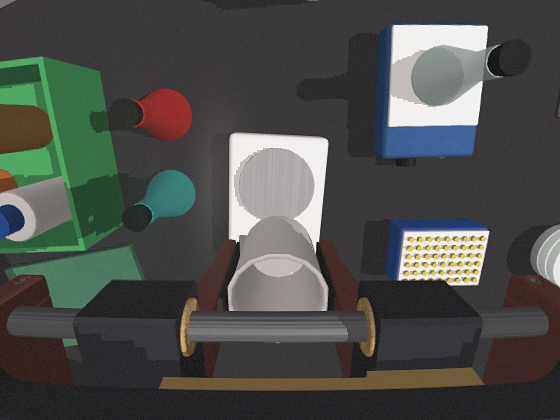

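The pan is now unobstructed (235–314, top edge 148, centre about (275,186)). The flask stands centred on the plate, with its foot at about (437,76).

```bash
python3 - <<'E'
from h import *
np.set_printoptions(precision=4,suppress=True)
d=pickle.load(open('w6.pkl','rb'));g=cv2.medianBlur(d['pixels'].min(2),3)
pts=[]
for r in range(152,215,3):
    row=g[r,229:328]; z=np.where(row<195)[0]; z=z[(z>2)&(z<94)]; pts+= [(229+z[0]-.5,r),(229+z[-1]+.5,r)]
for c in range(260,292,4):
    z=np.where(g[138:180,c]<195)[0]; pts.append((c,138+z[0]-.5))
P=onz(d,pts,.045)[:,:2]
from scipy.optimize import least_squares
f=least_squares(lambda p:np.hypot(*(P-p[:2]).T)-p[2],[.487,.3225,.046],loss='soft_l1',f_scale=.001);print(f.x,np.abs(f.fun).max(),np.median(np.abs(f.fun)))
E
```

```text
[0.4866 0.3268 0.048 ] 0.019753342890927096 0.0005363068423827298
```

{"api": "arm_command", "payload": {
  "motion": "0 -0.002 0.02 0 0 0; 0 0 0.03 0 0 0; 0 0 0.035 0 0 0; 0 0 0.035 0 0 0; 0 0 0.025 0 0 0; 0 0 0.015 0 0 0; 0 0 0 0 0 0; 0 0 0 0 0 0; 0 0 0 0 0 0"
}}

```text
t: 27.67
eef_pos: [0.4875, 0.324, 0.1619]
tool_rot: [[1.0, -0.001, 0.002], [-0.001, -1.0, 0.001], [0.002, -0.001, -1.0]]
wrist_force: [0.3, -0.7, 0.5]
grip_width: 0.0445
grasp_force: 30.0
```

{"api": "arm_command", "payload": {
  "motion": "0 0 0.008 0 0 0; 0 0 0.007 0 0 0; 0 0 0.005 0 0 0; 0 0 0 0 0 0; 0 0 0 0 0 0; 0 0 0 0 0 0"
}}

```text
t: 28.17
eef_pos: [0.4864, 0.3243, 0.1406]
tool_rot: [[1.0, 0.001, -0.0], [0.001, -1.0, 0.0], [-0.0, -0.0, -1.0]]
wrist_force: [-0.0, 0.1, 0.4]
grip_width: 0.0444
grasp_force: 30.0
```

{"api": "arm_command", "payload": {
  "motion": "0 0 0 0 0 0; 0 0 0 0 0 0; 0 0 0 0 0 0; 0 0 0 0 0 0; 0 0 -0.02 0 0 0; 0 0 -0.035 0 0 0; 0 0 -0.04 0 0 0; 0 0 -0.04 0 0 0; 0 0 -0.03 0 0 0; -0.02 0.01 0 0 0 0; -0.02 0.02 0 0 0 0; -0.01 0.02 0 0 0 0; 0 0 0 0 0 0; 0 0 0 0 0 0; 0 0 0 0 0 0",
  "fingers": 1
}}

```text
t: 29.42
eef_pos: [0.4369, 0.2746, 0.306]
tool_rot: [[1.0, 0.001, 0.001], [0.001, -1.0, 0.001], [0.001, -0.001, -1.0]]
wrist_force: [0.1, 0.7, 0.0]
grip_width: 0.0877
grasp_force: 0.0
```

```bash
python3 snap.py wrist:w7 top:t7 scene:s7; python3 - <<'E'
from h import *
w=cv2.imread('pics/w7.png')[60:260,180:560];t=cv2.imread('pics/top0.png');t7=cv2.imread('pics/t7.png')[100:270,100:420];s7=cv2.imread('pics/s7.png')[140:310,140:420]
r=lambda i:cv2.resize(i,(400,int(400*i.shape[0]/i.shape[1])),interpolation=cv2.INTER_CUBIC)
a,b,c=r(w),r(t7),r(s7)
out=np.zeros((460,800,3),np.uint8);out[:a.shape[0],:400]=a;out[:b.shape[0],400:]=b;out[215:215+c.shape[0],:400]=c
d=r(t[100:270,100:420]);out[215:215+d.shape[0],400:]=d
cv2.imwrite('pics/final.png',out)
E
```

```text
29.4167 [0.4369 0.2746 0.306 ] [[ 1.      0.0007  0.0009]
 [ 0.0007 -1.      0.0008]
 [ 0.0009 -0.0008 -1.    ]] 0.08774968019431617 0.0 [0.0524 0.704  0.0008]
```

View pics/final.png

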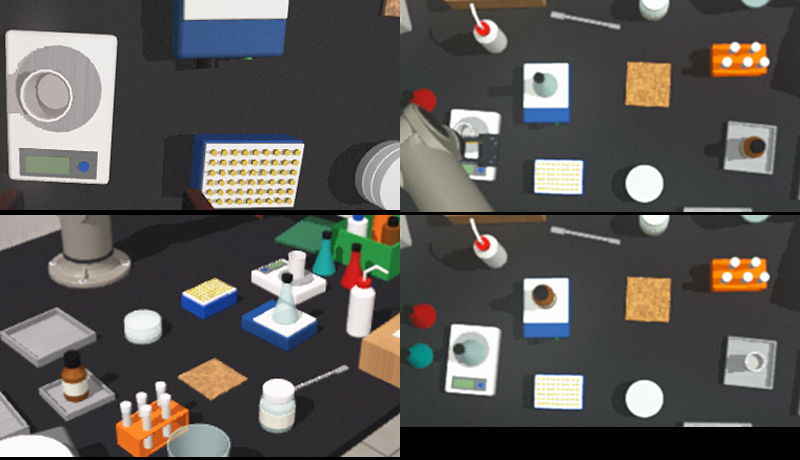

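View pics/w7.png

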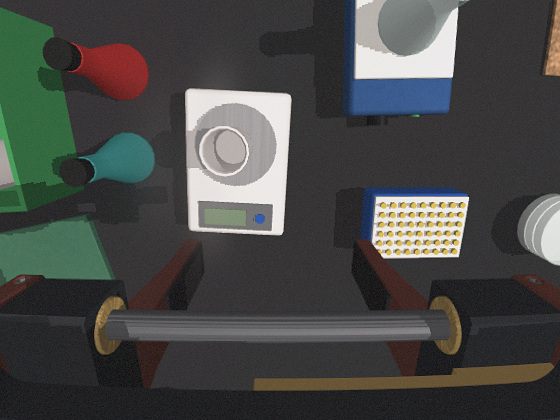

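All vessels stand at their stations, the mat is empty and the bystanders haven't moved. In the wrist view the rim centre is at (223,151) and the pan spans (195–276, 103–186). I'll check the centring in numbers.

```bash
python3 - <<'E'
from h import *
np.set_printoptions(precision=4,suppress=True)
d=pickle.load(open('w7.pkl','rb'));print('rim',onz(d,[(223.5,151),(199,151),(248,151)],.105));p=onz(d,[(195,145),(276,145),(236,103),(236,186)],.045);print(p,p.mean(0))
t=pickle.load(open('t7.pkl','rb'))
T=lambda p:np.array(p)/1.25-[320,0]+[100,100]-.3
print('stopper',onz(t,[T((539,77))],.163),'cap',onz(t,[T((754,147))],.112))
E
```

```text
rim [[0.4871 0.3261 0.105 ]
 [0.4872 0.3489 0.105 ]
 [0.487  0.3034 0.105 ]]
[[0.488  0.3685 0.045 ]
 [0.4877 0.278  0.045 ]
 [0.5325 0.321  0.045 ]
 [0.4412 0.3242 0.045 ]] [0.4874 0.3229 0.045 ]
stopper [[0.6149 0.1405 0.163 ]] cap [[ 0.4726 -0.3596  0.112 ]]
```

```bash
python3 - <<'E'
from h import *
for f,box,z in [('t7',(370,205,400,232),.112),('t4',(370,205,400,232),.112),('s7',(175,225,205,265),.099)]:
    d=pickle.load(open(f+'.pkl','rb'));x0,y0,x1,y1=box;m=(d['pixels'][y0:y1,x0:x1].max(2)<60).astype(np.uint8)
    n,l,st,c=cv2.connectedComponentsWithStats(m)
    for k in range(1,n):
        if st[k,4]>8: print(f,st[k],c[k]+[x0,y0],onz(d,[c[k]+[x0,y0]],z))
E
```

```text
t7 [ 10   7  12  11 101] [385.48514851 216.95049505] [[ 0.47381737 -0.36722097  0.112     ]]
t4 [10  7 12 11 99] [385.37373737 216.95959596] [[ 0.47378154 -0.36689424  0.112     ]]
s7 [  0   5  30  28 401] [190.36159601 242.4638404 ] [[ 0.48286222 -0.37358     0.099     ]]
```

```bash
python3 -c "
from cell import bot
print(bot.hand_in())"
```

```text
the job is handed in; nothing more can be done
None
```

The job is handed in at about 30 s of the 115 s limit: beaker on the balance pan, flask on the stirrer plate and bottle in the small tray, all upright and measured within about 4 mm of centre, with the mat empty and no visible movement of the wash bottle, tip box or tube rack.

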